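# Seat the electronic lock knob in the programming dock and hold it there

## Task

Swing the dust cover of the programming dock wide open by its pull bar. Then take the electronic lock knob, put its shank into the dock's socket with the two side pins in the two slots, push it down against the spring as far as it goes and twist it clockwise (seen from above) about a quarter turn to the stop. The spring turns it back and lifts it out of its seat if it is let go, so finish while still holding the knob there at the stop, and leave the padlock and the lock cylinder where they lie.

Things in the scene. Friction and masses are not known exactly. Their poses are not given: they have to be found in the camera images.
- dock: programming dock fixed on the worktop: dark grey box with a steel top plate, 130 (x) x 130 (y) x 60 mm high, standing at any small yaw. Origin on the worktop straight below the socket axis; z up, own x points away from the robot at yaw 0. The box spans own x -60..+70 mm, y -65..+65 mm. A grey cover closes its top.
- dock_mouth (a point): centre of the round socket's mouth, in the dock's top face (60 mm above the worktop), under the cover; axes as the dock. Bore 31 mm across with two entry slots 9 mm wide that reach out to 27 mm from the axis, on the dock's own +x and -x sides, through the 8 mm thick top plate. A spring plunger lies 8 mm below the mouth.
- cover (a joint): opening angle of the dust cover, rad: 0 shut (lying flat on the dock), 2.1 its stop (leaning back, away from the robot). It may start a little ajar. Stiff friction hinge: it stays where it is left and needs about 2 N at the bar.
- cover_hinge (a point): middle of the cover's hinge axis, at the dock's far top edge: 60 mm along the dock's own x from the socket axis, 63 mm above the worktop; axes as the dock. The axis lies along the dock's own y; opening lifts the front edge up and over, away from the robot.
- cover_handle (a point): middle of the cover's pull bar: round steel, 9 mm thick, along the dock's own y, 81 mm clear between its side arms, 156 mm from the hinge axis, in the plane of the 5 mm cover plate, whose edge lies 36 mm from it. Shut, it stands out in front of the dock, 63 mm above the worktop, with 31 mm clear between bar and dock for a finger: take it from above with the gripper open about 40 mm.
- knob: electronic lock knob, loose, upright, 51 mm high, 0.12 kg. Origin: centre of its foot; z up its axis. Steel shank 28 mm across, tapered foot, height 0-20 mm; two round pins 6 mm thick at height 5 mm, along own +x and -x to 20 mm from the axis; flange 48 mm across, height 20-24; black grip bar 44 mm along own x (as the pins), 16 mm wide, height 24-51. A half turn gives the same part.
- plunger (a joint): travel of the spring plunger, m: 0 up, 0.010 down (3 to 9 N). With pins in the slots the knob first rests on it with its foot 8 mm below the mouth. Pressed 0.008 or more (flange underside 4 mm or less above the dock top; 2 mm at the bottom) the pins are under the top plate; only then can the knob turn, and the plate then keeps it down.
- driver (a joint): turn of the part in the socket that the pins take along, rad, clockwise from above: 0 at rest (in line with the slots), 1.35 at the hard stop. Return spring of 0.04 N m at rest, 0.2 N m at the stop. The pins have about 0.08 rad of play in it.
- padlock: bystander: brass padlock lying on its side, 62x40x18 mm, origin under its middle.
- lock_cylinder: bystander: grey profile lock cylinder lying on its side, 62x33x17 mm, origin under its middle.
There are look-alikes about, which are no part of the job. Of the things shaped like the knob, the bare steel one is meant.

How it is judged:
On the way, in this order (a step that is already met when the one before it is completed fails the run):
1. the cover is swung wide open (beyond 1.55 rad) (value of joint cover above 1.55 rad), for 0.2 s.
2. the knob stands in the socket, pressed down against the spring, not yet turned (horizontal distance between knob and dock_mouth below 0.005 m and angle between knob's own z axis and vertical below 0.15 rad and value of joint plunger above 0.007 m and value of joint driver below 0.6 rad), for 0.05 s.
At the end, for the whole second after the job is handed in: Fingers still grip the knob (over 3 N), at rest and upright (0.15 rad) within 5 mm of the socket axis, foot over 13 mm below the mouth, plunger down over 6 mm, driver turned over 1.15 rad, knob turned over 1.1 rad from the slots; cover still open (over 1.4 rad) (horizontal distance between knob and dock_mouth below 0.005 m and angle between knob's own z axis and vertical below 0.15 rad and value of joint cover above 1.4 rad and value of joint plunger above 0.006 m and value of joint driver above 1.15 rad and z of knob in the frame of dock_mouth below -0.013 m and angle between the x axis of knob and the x axis of dock, either way round above 1.1 rad and contact force between the fingers and knob above 3 N and linear speed of knob below 0.02 m/s); the arm keeps its last pose, push and grip.
It fails at once if the padlock is pushed more than 25 mm (distance of padlock from where it was at the start of the episode above 0.025 m).
It fails at once if the lock cylinder is pushed more than 25 mm (distance of lock_cylinder from where it was at the start of the episode above 0.025 m).
It also fails if it takes over 54 s, if anything falls off the work surface, if the arm or the gripper's body presses on something with over 40 N, if the wrist force passes 120 N, or if a joint passes its speed limit or range.

## Robot

A 6-joint arm with a two-finger parallel gripper is mounted at the origin on a cart in front of the work surface, level with it; the furniture and walls round the work are solid. World frame = base frame: x ahead of the robot, y to its left, z up, the work surface at z = 0. Lengths are in m, angles in rad, forces in N, time in s.
With the tool pointing down it reaches from about 0.3 to 0.875 m from the base axis. Payload 6.4 kg.
Tool frame: the origin (TCP) lies at the very end of the fingers, on their centre line; the grasp point (between the pads) lies 19 mm behind it; z points along the fingers, y is the line along which they close (so a half turn about z gives the same grasp; the last joint's range is limited). The gripper opens to 85 mm and grips with 20 to 120 N. Pads are 22 mm wide; open, the fingers measure 114 mm over their backs; the gripper's body (76 mm by 85 mm) begins 54 mm behind the grasp point. The pads swing forward as they close: fully open they stand 13 mm farther back than shut.
Start: joints at [1.092, 0.181, 1.607, -0, 1.354, -0.206], TCP at [0.155, 0.554, 0.231] pointing down, gripper open.
Joint ranges: [-2.99, 2.99], [-0.89, 2.07], [0.3, 2.58], [-1.14, 4.28], [0, 2.63], [-3.12, 3.12]. Speed limits (rad/s): [2.57, 2.57, 3.01, 3.14, 3.14, 3.14].

## Interface

Orientations are given as a unit quaternion [w, x, y, z].
In Python, from bench import ctrl gives the robot as it stands.
- The arm moves only by the tool jog_arm, never from a script. Its argument "series" is a list that holds one entry, the list of rows, each a list of 7 numbers: the shift along the tool's x, y, z in mm, then the turn, a rotation vector about the tool's x, y, z in rad, then the finger opening in mm, from 0 to 85.4. In form: [[[tx, ty, tz, rx, ry, rz, gripper], ...]]. A call has exactly 10 rows; each row shifts and turns the commanded pose from where the row before left it, along the tool's axes as they then stand; what a row does not reach is not made up. A row lasts 1/10 s, in which the tool goes at most 50 mm and 8.59 degrees, less where a joint would pass 70% of its speed; a pose out of reach is approached as far as the arm can. A call with a gripper value outside its range is refused whole. The fingers move at their own pace and stop on an object; the grip force is fixed at half the most. Time passes only in rows, so rows that do not move let the fingers close, or fill a call up. It gives the time, the measured TCP pose, the force, the opening and the grip force at its end, in the units of the state.
- ctrl.get_obs(): the state, without advancing time (a new reading comes with each control period).
- ctrl.camera(name): name is "side" or "top"; returns a dict with "frame" (420x560x3 uint8, blue, green, red), "z_map" (420x560 float32, m along the optical axis (not along the pixel's ray), 0 where there is no reading), "fx", "fy", "cx", "cy" (pixels), "k1" (the pictures are not rectified: a ray, as slopes to the right and down, at radius r is drawn at 1 + k1 r^2 times it, then the intrinsics apply), "xyz" and "rotation" of the camera in the world. Camera axes: x right, y down, z forward; pixel columns grow to the right and rows downward; lengths in m; the calibration is good to about 2 mm. A picture is of the moment at which its call begins.
- ctrl.hand_in(): hands the job in; it is judged then, once.
The state is a dict: "time_s": time; "q": joint angles; "dq": joint speeds; "joint_efforts": joint torques, N m; "eef_pos": TCP position; "eef_rot": TCP orientation; "wrist_force": force on the tool from outside, world axes, zero at the start; "torque": the same for the moment, N m; "opening": opening from 0.0 (shut) to 1.0 (fully open); "grasp_force": force on a finger pad.
Only numpy, scipy, OpenCV 4.12 (cv2) and the standard library are available. Lean on these libraries where they do the work, as an engineer would, in place of code of your own. Each camera call takes 0.05 s, during which the arm holds its last target. There are 200 camera calls.

## Working session

There is one attempt and no reset: what is moved stays moved. The work goes in short steps, Python scripts to look and compute and a tool call to move; the robot and the scene stay as the last step left them, time stands still between calls to the robot, and variables do not carry over. Pictures are saved under pics/ and viewed, at most 10 in all, crops included, and the job is handed in when it is done.

Besides the shell and the picture viewer there is one more tool, called after "Call:" as name(argument=value, ...) on one line, values as JSON. jog_arm: Moves the arm, as the interface text tells. Its arguments: {"type":"object","properties":{"series":{"type":"array"}},"required":["series"]}

```bash
ls; mkdir -p pics; cat > h.py <<'E'
import numpy as np, cv2, pickle
from bench import ctrl
def grab(n,tag):
    c=ctrl.camera(n); cv2.imwrite(f'pics/{tag}.png',c['frame']); pickle.dump(c,open(f'{tag}.pkl','wb')); return c
def load(tag): return pickle.load(open(f'{tag}.pkl','rb'))
def ray(c,uv):
    uv=np.atleast_2d(np.asarray(uv,float))
    d=np.c_[(uv[:,0]-c['cx'])/c['fx'],(uv[:,1]-c['cy'])/c['fy']]; s=d.copy()
    for _ in range(20): s=d/(1+c['k1']*(s**2).sum(1,keepdims=True))
    R=rot(c); return np.c_[s,np.ones(len(s))]@R.T
def rot(c):
    r=np.asarray(c['rotation'],float)
    if r.size==9: return r.reshape(3,3)
    from scipy.spatial.transform import Rotation as Ro
    return Ro.from_quat(np.r_[r[1:],r[0]]).as_matrix()
def onplane(c,uv,z):
    d=ray(c,uv); p=np.asarray(c['xyz']); return p+d*((z-p[2])/d[:,2])[:,None]
def pts(c,uv):
    uv=np.atleast_2d(np.asarray(uv)); d=ray(c,uv); z=c['z_map'][uv[:,1].astype(int),uv[:,0].astype(int)]
    return np.asarray(c['xyz'])+d*z[:,None]
def cloud(c):
    h,w=c['z_map'].shape; u,v=np.meshgrid(np.arange(w),np.arange(h)); return pts(c,np.c_[u.ravel(),v.ravel()]).reshape(h,w,3)
E
python3 - <<'E'
from h import *
for n in('top','side'):
    c=grab(n,n+'0'); print({k:c[k] for k in c if k not in('frame','z_map')})
print(ctrl.get_obs())
E
```

```text
pics
{'fx': 504.0241071508427, 'fy': 504.0241071508427, 'cx': 279.94715262571486, 'cy': 203.9790014830397, 'k1': -0.10843769592782354, 'xyz': array([ 0.35975752, -0.06519091,  0.91867833]), 'rotation': array([-0.07199476,  0.70562308, -0.70229042,  0.06083578])}
{'fx': 399.09341064704597, 'fy': 399.09341064704597, 'cx': 278.8240124441757, 'cy': 209.114687844964, 'k1': -0.1186154348994388, 'xyz': array([ 0.13578154, -0.75902051,  0.3800628 ]), 'rotation': array([-0.54510984,  0.80306819, -0.20208237,  0.13076491])}
{'time_s': 0.1, 'q': array([ 1.09170669e+00,  1.81464233e-01,  1.60787117e+00,  3.26982870e-06,
        1.35380467e+00, -2.06275300e-01]), 'dq': array([ 0.00077181, -0.00168305, -0.0035686 ,  0.00021288,  0.00026033,
       -0.0004489 ]), 'joint_efforts': array([ 2.90672997e-04, -4.45884240e+01, -3.52236235e+01, -2.63866923e-04,
        4.29852502e-03,  6.50537595e-05]), 'eef_pos': array([0.15467256, 0.55330918, 0.23049346]), 'eef_rot': array([-2.61481376e-04,  1.35984851e-01,  9.90710614e-01, -7.28187230e-04]), 'wrist_force': array([ 0.84595638, -0.09834372,  0.31025322]), 'torque': array([ 0.00333206, -0.01499646,  0.0392723 ]), 'grasp_force': 0.0, 'opening': 1.0003446844561312}
```

View pics/top0.png

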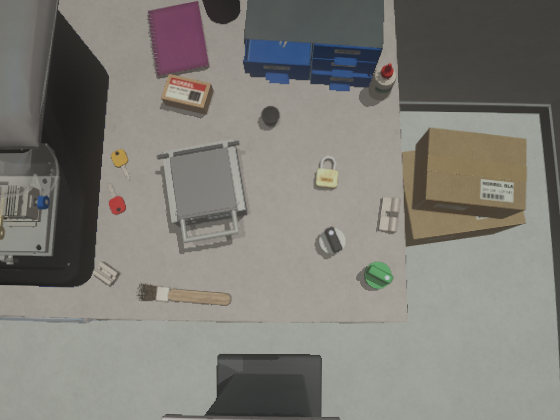

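View pics/side0.png

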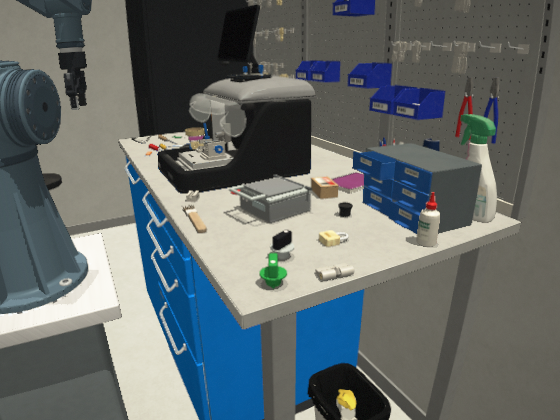

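Top view: the dock with its cover is at (205,190) and the pull bar at about (208,237). Knob candidates are the steel flange with black bar at (332,240), the green look-alike at (378,276), and a small black thing at (270,116). I choose (332,240), since it is bare steel. The padlock is at (327,175) and the cylinder at (390,214). Next is a close crop and the measurements.

```bash
python3 - <<'E'
from h import *
c=load('top0'); f=c['frame']; s=load('side0')
a=cv2.resize(f[130:255,150:260],(440,500),interpolation=cv2.INTER_CUBIC); b=cv2.resize(f[215:265,307:357],(350,350),interpolation=cv2.INTER_CUBIC)
o=np.zeros((500,790,3),np.uint8); o[:,:440]=a; o[:350,440:]=b; cv2.imwrite('pics/crop1.png',o)
P=cloud(c)
for uv in [(205,190),(205,165),(205,215),(180,190),(230,190),(208,238),(195,240),(222,235),(332,240),(321,236),(343,246),(270,116),(327,178),(390,214),(300,190)]:
    print(uv,P[uv[1],uv[0]].round(4))
E
```

```text
(205, 190) [0.5464 0.0794 0.0661]
(205, 165) [0.5915 0.0811 0.0656]
(205, 215) [0.5026 0.0782 0.0643]
(180, 190) [0.5465 0.1235 0.0654]
(230, 190) [0.5466 0.0357 0.0657]
(208, 238) [0.4624 0.0714 0.0664]
(195, 240) [0.4586 0.0932 0.0688]
(222, 235) [0.4674 0.0471 0.0694]
(332, 240) [ 0.4618 -0.1413  0.0515]
(321, 236) [ 0.4721 -0.1241  0.0243]
(343, 246) [ 0.4544 -0.1633  0.0233]
(270, 116) [ 0.6958 -0.031   0.0299]
(327, 178) [ 0.5801 -0.1365  0.018 ]
(390, 214) [ 0.514  -0.2512  0.0141]
(300, 190) [ 0.5607 -0.0873  0.0028]
```

View pics/crop1.png

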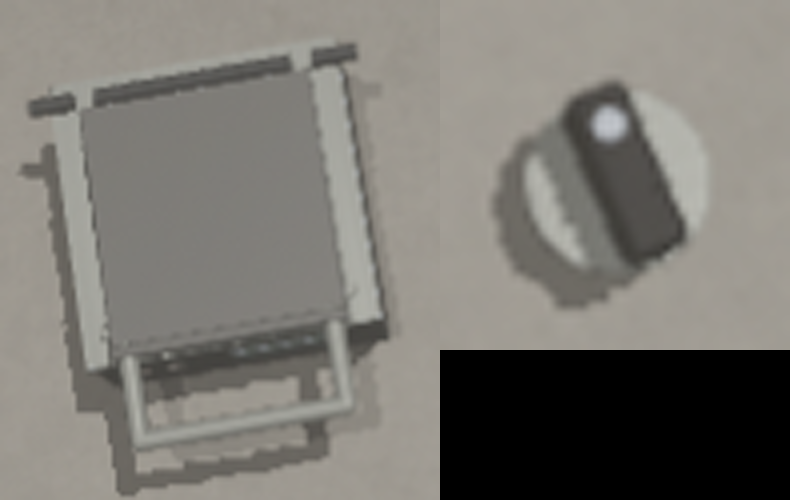

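Close crop: the cover's side edges and hinge rod are clear, with the bar running from about (185,240) to (237,231) in top view. The knob at (332,240) is steel with a black grip and points up-left, so it's the right one.

```bash
python3 - <<'E'
from h import *
c=load('top0'); f=c['frame'].astype(int)
def g(x,y): return (150+(x+.5)/4-.5,130+(y+.5)/4-.5)
def w(x,y,z): return onplane(c,[g(x,y)],z)[0]
H=[w(30,107,.063),w(357,50,.063)]; B=[w(138,440,.066),w(350,405,.066)]
Pl=[w(80,115,.0655),w(308,72,.0655),w(110,348,.0655),w(343,305,.0655)]
T=[w(92,370,.06),w(383,322,.06),w(338,68,.06)]
def yaw(l,r): d=l-r; return np.arctan2(d[1],d[0])-np.pi/2
print('yaw hinge',yaw(*H),'bar',yaw(*B),'plate',yaw(Pl[0],Pl[1]),yaw(Pl[2],Pl[3]),'topf',yaw(T[0],T[1]))
for l,r in((Pl[0],Pl[2]),(Pl[1],Pl[3]),(T[2],T[1])): d=l-r; print('side',np.arctan2(d[1],d[0]))
print('hinge mid',np.mean(H,0),'bar mid',np.mean(B,0),'dist',np.linalg.norm((np.mean(H,0)-np.mean(B,0))[:2]),'front mid',(T[0]+T[1])/2, 'plate mid',np.mean(Pl,0), 'w',np.linalg.norm(T[0]-T[1]),np.linalg.norm(T[2]-T[1]))
# knob
P=cloud(c); r=(slice(215,265),slice(307,357))
m=((f.sum(2)<250)&(P[...,2]>.042)); mm=np.zeros(m.shape,np.uint8); mm[r]=m[r]
v,u=np.nonzero(mm); q=onplane(c,np.c_[u,v],.051)[:,:2]
rc=cv2.minAreaRect((q*1000).astype(np.float32)); print('grip',len(u),rc,q.mean(0))
ev,V=np.linalg.eigh(np.cov(q.T)); print('axis ang',np.arctan2(V[1,1],V[0,1]))
# flange
m2=(P[...,2]>.015); mm=np.zeros(m.shape,np.uint8); mm[r]=m2[r]; v,u=np.nonzero(mm); z=P[v,u]
k=z[:,2]<.035; print('flange rect',cv2.minEnclosingCircle((onplane(c,np.c_[u,v][k],.024)[:,:2]*1000).astype(np.float32)))
E
```

```text
yaw hinge 0.17698875411512005 bar 0.17047010180773858 plate 0.19153216730703937 0.18888411999481236 topf 0.1697015323149902
side 0.17324627470935045
side 0.17038985100487974
side 0.19238652316082572
hinge mid [0.6212329 0.0953359 0.063    ] bar mid [0.46722663 0.06712955 0.066     ] dist 0.15656796875374956 front mid [0.50134612 0.07199154 0.06      ] plate mid [0.56124118 0.08518065 0.0655    ] w 0.12824293683111015 0.11683105729133007
grip 180 ((463.2027893066406, -142.85284423828125), (41.749420166015625, 15.591254234313965), 22.096986770629883) [ 0.46086423 -0.14348391]
axis ang -2.7109425035576598
flange rect ((464.70574951171875, -143.35092163085938), 23.951534271240234)
```

```bash
cat >> h.py <<'E'
from scipy.spatial.transform import Rotation as Ro
def tool(psi): # tool down, tool y at world angle psi
    return Ro.from_matrix(np.c_[[np.sin(psi),-np.cos(psi),0],[np.cos(psi),np.sin(psi),0],[0,0,-1]])
def cur():
    o=ctrl.get_obs(); q=o['eef_rot']; return np.array(o['eef_pos']),Ro.from_quat(np.r_[q[1:],q[0]]),o
def plan(wps,p=None,R=None):
    """wps: list of (xyz, psi, nrows, grip); prints rows, simulating rounding"""
    if p is None: p,R,_=cur()
    rows=[]
    for x,psi,n,g in wps:
        x=np.array(x); T=tool(psi)
        for i in range(n):
            k=n-i; d=R.inv().apply((x-p)/k); r=(R.inv()*T).as_rotvec()/k
            d=d.round(0 if np.abs(d).max()>1 else 4); d=(R.inv().apply((x-p)/k)*1000).round(1); r=r.round(3)
            rows.append([*map(float,d),*map(float,r),g]); p=p+R.apply(d/1000); R=R*Ro.from_rotvec(r)
    print(len(rows)); [print(a,end=',\n') for a in rows]; return p,R
E
python3 - <<'E'
from h import *
plan([((.27,.25,.2),.75,7,36),((.4655,.0671,.13),.178,7,36),((.4655,.0671,.044),.178,6,36)])
E
```

```text
Traceback (most recent call last):
  File "h.py", line 33, in plan
    x=np.array(x); T=tool(psi)
                     ~~~~^^^^^
  File "h.py", line 25, in tool
    return Ro.from_matrix(np.c_[[np.sin(psi),-np.cos(psi),0],[np.cos(psi),np.sin(psi),0],[0,0,-1]])
           ~~~~~~~~~~~~~~^^^^^^^^^^^^^^^^^^^^^^^^^^^^^^^^^^^^^^^^^^^^^^^^^^^^^^^^^^^^^^^^^^^^^^^^^^
  File "scipy/spatial/transform/_rotation.pyx", line 1143, in scipy.spatial.transform._rotation.Rotation.from_matrix
ValueError: Non-positive determinant (left-handed or null coordinate frame) in rotation matrix 0: [[ 0.68163876  0.73168887  0.        ]
 [-0.73168887  0.68163876  0.        ]
 [ 0.          0.         -1.        ]].
```

```bash
sed -i 's/\[np.sin(psi),-np.cos(psi),0\]/[-np.sin(psi),np.cos(psi),0]/; /d.round(0 if/s/.*/            d=(R.inv().apply((x-p)\/k)*1000).round(0); r=(R.inv()*T).as_rotvec()\/k; r=r.round(2)/' h.py
python3 - <<'E'
from h import *
plan([((.27,.25,.2),.75,7,36),((.4655,.0671,.12),.178,8,36),((.4655,.0671,.075),.178,5,36)])
E
```

```text
20
[-28.0, -37.0, 4.0, -0.0, 0.0, 0.08, 36],
[-30.0, -35.0, 4.0, -0.0, 0.0, 0.08, 36],
[-33.0, -32.0, 5.0, -0.0, 0.0, 0.08, 36],
[-36.0, -30.0, 4.0, -0.0, 0.0, 0.08, 36],
[-38.0, -27.0, 5.0, -0.0, 0.0, 0.08, 36],
[-40.0, -24.0, 4.0, -0.0, 0.0, 0.07, 36],
[-41.0, -21.0, 5.0, -0.0, 0.0, 0.08, 36],
[-33.0, 2.0, 10.0, -0.0, 0.0, 0.07, 36],
[-33.0, 5.0, 10.0, -0.0, 0.0, 0.07, 36],
[-33.0, 7.0, 10.0, -0.0, 0.0, 0.07, 36],
[-32.0, 9.0, 10.0, -0.0, 0.0, 0.07, 36],
[-31.0, 12.0, 10.0, -0.0, 0.0, 0.07, 36],
[-31.0, 14.0, 10.0, -0.0, 0.0, 0.07, 36],
[-30.0, 16.0, 10.0, -0.0, 0.0, 0.07, 36],
[-28.0, 18.0, 10.0, -0.0, 0.0, 0.08, 36],
[0.0, -0.0, 9.0, -0.0, 0.0, -0.0, 36],
[0.0, -0.0, 9.0, -0.0, 0.0, -0.0, 36],
[0.0, -0.0, 9.0, -0.0, 0.0, -0.0, 36],
[0.0, -0.0, 9.0, -0.0, 0.0, -0.0, 36],
[0.0, -0.0, 9.0, -0.0, 0.0, -0.0, 36],
```

Call:
jog_arm(series=[[[-28, -37, 4, 0, 0, 0.08, 36], [-30, -35, 4, 0, 0, 0.08, 36], [-33, -32, 5, 0, 0, 0.08, 36], [-36, -30, 4, 0, 0, 0.08, 36], [-38, -27, 5, 0, 0, 0.08, 36], [-40, -24, 4, 0, 0, 0.07, 36], [-41, -21, 5, 0, 0, 0.08, 36], [-33, 2, 10, 0, 0, 0.07, 36], [-33, 5, 10, 0, 0, 0.07, 36], [-33, 7, 10, 0, 0, 0.07, 36]]])

```text
time_s: 1.1
eef_pos: [0.3437, 0.1804, 0.17]
eef_rot: [0.0, 0.495, 0.869, 0.0]
wrist_force: [0.9, -1.1, 0.1]
opening: 0.42
grasp_force: 0.0
```

Call:
jog_arm(series=[[[-32, 9, 10, 0, 0, 0.07, 36], [-31, 12, 10, 0, 0, 0.07, 36], [-31, 14, 10, 0, 0, 0.07, 36], [-30, 16, 10, 0, 0, 0.07, 36], [-28, 18, 10, 0, 0, 0.08, 36], [0, 0, 0, 0, 0, 0, 36], [0, 0, 0, 0, 0, 0, 36], [0, 0, 0, 0, 0, 0, 36], [0, 0, 0, 0, 0, 0, 36], [0, 0, 0, 0, 0, 0, 36]]])

```text
time_s: 2.1
eef_pos: [0.4658, 0.0684, 0.1207]
eef_rot: [0.0, 0.641, 0.768, 0.0]
wrist_force: [-0.2, -1.0, -0.3]
opening: 0.416
grasp_force: 0.0
```

Call:
jog_arm(series=[[[-1, 0, 10, 0, 0, 0, 36], [0, 0, 10, 0, 0, 0, 36], [0, 0, 10, 0, 0, 0, 36], [0, 0, 10, 0, 0, 0, 36], [0, 0, 8, 0, 0, 0, 36], [0, 0, 8, 0, 0, 0, 36], [0, 0, 7, 0, 0, 0, 36], [0, 0, 7, 0, 0, 0, 36], [0, 0, 7, 0, 0, 0, 36], [0, 0, 0, 0, 0, 0, 36]]])

```text
time_s: 3.1
eef_pos: [0.4655, 0.0667, 0.0423]
eef_rot: [-0.001, 0.641, 0.767, -0.001]
wrist_force: [-0.2, 0.9, -0.4]
opening: 0.42
grasp_force: 0.0
```

```bash
python3 - <<'E'
from h import *
c=grab('side','s1'); print(cur()[2]['wrist_force'])
cv2.imwrite('pics/s1c.png',cv2.resize(c['frame'][140:240,200:330],(780,600),interpolation=cv2.INTER_CUBIC))
E
```

```text
[ 0.95235234 -0.45381988 -0.38935779]
```

View pics/s1c.png

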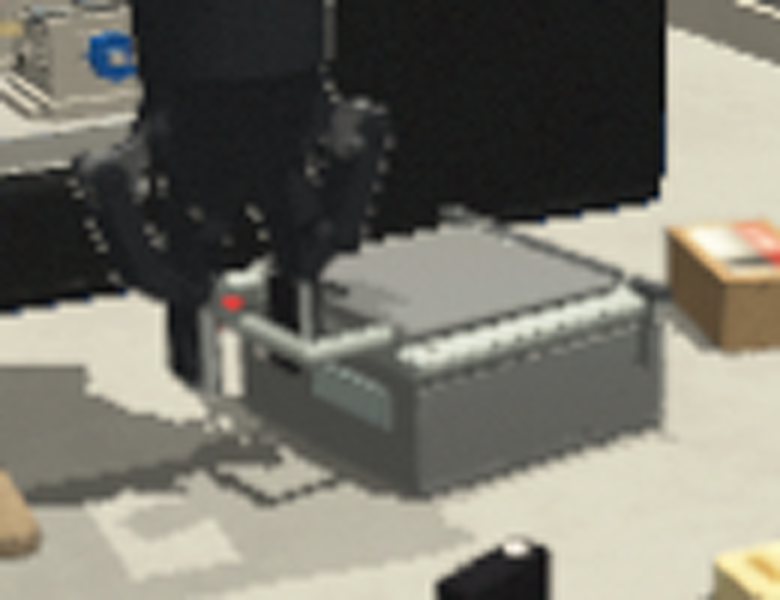

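The fingers straddle the bar: pads at crop (210,345) and (305,310), with the bar between them. Centre on it and close.

Call:
jog_arm(series=[[[0, 2, 0, 0, 0, 0, 20], [0, 0, 0, 0, 0, 0, 10], [0, 0, 0, 0, 0, 0, 4], [0, 0, 0, 0, 0, 0, 4], [0, 0, 0, 0, 0, 0, 4], [0, 0, 0, 0, 0, 0, 4], [0, 0, 0, 0, 0, 0, 4], [0, 0, 0, 0, 0, 0, 4], [0, 0, 0, 0, 0, 0, 4], [0, 0, 0, 0, 0, 0, 4]]])

```text
time_s: 4.15
eef_pos: [0.4667, 0.0668, 0.0429]
eef_rot: [-0.001, 0.641, 0.767, -0.001]
wrist_force: [-4.4, -1.8, -0.5]
opening: 0.081
grasp_force: 58.4
```

```bash
python3 - <<'E'
import numpy as np
prev=np.array([0,0])
N=20;r=156
th=np.linspace(0,1.9,N+1)
p=np.c_[-r*np.cos(th),r*np.sin(th)]
p=p.round(0)
for d in np.diff(p,axis=0): print([0,float(d[0]),float(-d[1])])
E
```

```text
[0, 1.0, -15.0]
[0, 2.0, -14.0]
[0, 3.0, -15.0]
[0, 5.0, -14.0]
[0, 6.0, -13.0]
[0, 8.0, -13.0]
[0, 8.0, -12.0]
[0, 10.0, -11.0]
[0, 11.0, -11.0]
[0, 11.0, -9.0]
[0, 13.0, -8.0]
[0, 13.0, -7.0]
[0, 14.0, -5.0]
[0, 14.0, -4.0]
[0, 14.0, -3.0]
[0, 15.0, -2.0]
[0, 15.0, -0.0]
[0, 15.0, 2.0]
[0, 14.0, 2.0]
[0, 14.0, 4.0]
```

Call:
jog_arm(series=[[[0, 1, -15, 0, 0, 0, 4], [0, 2, -14, 0, 0, 0, 4], [0, 3, -15, 0, 0, 0, 4], [0, 5, -14, 0, 0, 0, 4], [0, 6, -13, 0, 0, 0, 4], [0, 8, -13, 0, 0, 0, 4], [0, 8, -12, 0, 0, 0, 4], [0, 0, 0, 0, 0, 0, 4], [0, 0, 0, 0, 0, 0, 4], [0, 0, 0, 0, 0, 0, 4]]])

```text
time_s: 5.15
eef_pos: [0.4989, 0.0727, 0.1393]
eef_rot: [-0.001, 0.641, 0.767, -0.002]
wrist_force: [-6.5, -2.6, 5.5]
opening: 0.083
grasp_force: 59.2
```

Low force, tracking the arc; continue.

Call:
jog_arm(series=[[[0, 10, -11, 0, 0, 0, 4], [0, 11, -11, 0, 0, 0, 4], [0, 11, -9, 0, 0, 0, 4], [0, 13, -8, 0, 0, 0, 4], [0, 13, -7, 0, 0, 0, 4], [0, 14, -5, 0, 0, 0, 4], [0, 14, -4, 0, 0, 0, 4], [0, 14, -3, 0, 0, 0, 4], [0, 15, -2, 0, 0, 0, 4], [0, 15, 0, 0, 0, 0, 4]]])

```text
time_s: 6.15
eef_pos: [0.6292, 0.0966, 0.2009]
eef_rot: [0.0, 0.641, 0.767, 0.0]
wrist_force: [-2.4, 1.2, 0.0]
opening: 0.08
grasp_force: 58.5
```

Call:
jog_arm(series=[[[0, 15, 2, 0, 0, 0, 4], [0, 14, 2, 0, 0, 0, 4], [0, 14, 4, 0, 0, 0, 4], [0, 0, 0, 0, 0, 0, 4], [0, 0, 0, 0, 0, 0, 4], [0, 0, 0, 0, 0, 0, 4], [0, 0, 0, 0, 0, 0, 4], [0, 0, 0, 0, 0, 0, 25], [0, 0, 0, 0, 0, 0, 30], [0, 0, 0, 0, 0, 0, 36]]])

```text
time_s: 7.15
eef_pos: [0.6703, 0.1028, 0.1905]
eef_rot: [-0.0, 0.642, 0.767, -0.001]
wrist_force: [-0.9, -0.3, -0.3]
opening: 0.42
grasp_force: 0.0
```

```bash
python3 - <<'E'
from h import *
print(cur()[2]); c=grab('side','s2')
cv2.imwrite('pics/s2c.png',cv2.resize(c['frame'][90:240,200:360],(640,600),interpolation=cv2.INTER_CUBIC))
E
```

```text
{'time_s': 7.15, 'q': array([-2.19794158e-02,  4.40627164e-01,  1.35975465e+00, -7.95372074e-04,
        1.34281309e+00, -1.99283533e-01]), 'dq': array([-0.00094285,  0.00029984, -0.00456313,  0.00152782, -0.00130269,
        0.00034221]), 'joint_efforts': array([ 9.41696833e-02, -5.72786307e+01, -3.50543940e+01, -9.87384439e-03,
        1.00285612e-02, -1.22600409e-04]), 'eef_pos': array([0.67034892, 0.10284507, 0.19050222]), 'eef_rot': array([-3.83595493e-04,  6.41656136e-01,  7.66991924e-01, -8.02918840e-04]), 'wrist_force': array([-0.85344484, -0.30916357, -0.2656727 ]), 'torque': array([ 0.02679252, -0.01719572, -0.06508204]), 'grasp_force': 0.0, 'opening': 0.42038091928898097}
```

View pics/s2c.png

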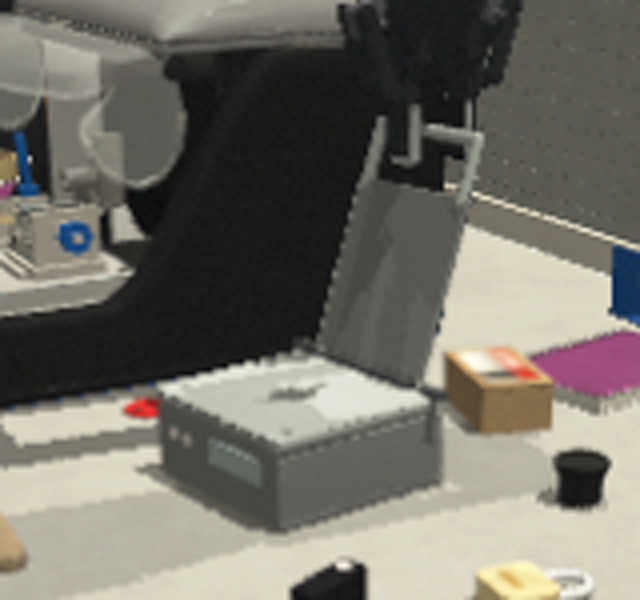

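Cover is open (crop: plate leaning back at (400,280), top plate exposed). Now retreat and head to above the knob.

```bash
python3 - <<'E'
from h import *
plan([((.665,.1015,.235),.178,3,50),((.4635,-.143,.15),1.97,14,50),((.4635,-.143,.1),1.97,3,50)])
E
```

```text
20
[-0.0, -2.0, -15.0, -0.0, 0.0, -0.0, 50],
[-0.0, -2.0, -15.0, -0.0, 0.0, -0.0, 50],
[-0.0, -2.0, -14.0, -0.0, 0.0, -0.0, 50],
[-15.0, -17.0, 6.0, -0.0, -0.0, -0.13, 50],
[-12.0, -19.0, 6.0, -0.0, -0.0, -0.13, 50],
[-10.0, -20.0, 6.0, -0.0, -0.0, -0.13, 50],
[-7.0, -22.0, 6.0, -0.0, -0.0, -0.13, 50],
[-4.0, -22.0, 6.0, -0.0, -0.0, -0.13, 50],
[-1.0, -23.0, 6.0, -0.0, -0.0, -0.13, 50],
[2.0, -23.0, 6.0, -0.0, -0.0, -0.13, 50],
[5.0, -22.0, 6.0, -0.0, -0.0, -0.13, 50],
[7.0, -21.0, 6.0, -0.0, -0.0, -0.13, 50],
[10.0, -20.0, 6.0, -0.0, -0.0, -0.12, 50],
[12.0, -19.0, 6.0, -0.0, -0.0, -0.13, 50],
[15.0, -17.0, 6.0, -0.0, -0.0, -0.12, 50],
[17.0, -15.0, 7.0, -0.0, -0.0, -0.13, 50],
[18.0, -14.0, 6.0, -0.0, -0.0, -0.12, 50],
[0.0, 0.0, 17.0, 0.0, -0.0, -0.0, 50],
[0.0, 0.0, 17.0, 0.0, -0.0, -0.0, 50],
[0.0, 1.0, 16.0, 0.0, -0.0, -0.0, 50],
```

Call:
jog_arm(series=[[[0, -1, -18, 0, 0, 0, 50], [0, -2, -18, 0, 0, 0, 50], [0, -2, -18, 0, 0, 0, 50], [-15, -17, 6, 0, 0, -0.13, 50], [-12, -19, 6, 0, 0, -0.13, 50], [-10, -20, 6, 0, 0, -0.13, 50], [-7, -22, 6, 0, 0, -0.13, 50], [-4, -22, 6, 0, 0, -0.13, 50], [-1, -23, 6, 0, 0, -0.13, 50], [2, -23, 6, 0, 0, -0.13, 50]]])

```text
time_s: 8.2
eef_pos: [0.564, -0.021, 0.2028]
eef_rot: [-0.0, 0.237, 0.972, -0.0]
wrist_force: [0.1, -0.5, -0.1]
opening: 0.58
grasp_force: 0.0
```

Call:
jog_arm(series=[[[5, -22, 6, 0, 0, -0.13, 50], [7, -21, 6, 0, 0, -0.13, 50], [10, -20, 6, 0, 0, -0.12, 50], [12, -19, 6, 0, 0, -0.13, 50], [15, -17, 6, 0, 0, -0.12, 50], [17, -15, 6, 0, 0, -0.13, 50], [18, -14, 6, 0, 0, -0.12, 50], [0, 0, 17, 0, 0, 0, 50], [0, 0, 17, 0, 0, 0, 50], [0, 0, 0, 0, 0, 0, 50]]])

```text
time_s: 9.2
eef_pos: [0.4638, -0.1421, 0.1251]
eef_rot: [-0.002, -0.197, 0.98, 0.002]
wrist_force: [0.2, 0.6, -0.0]
opening: 0.587
grasp_force: 0.0
```

```bash
python3 - <<'E'
from h import *
c=grab('top','t3'); p,R,o=cur(); y=R.as_matrix()[:,1]; print(p,'psi',np.arctan2(y[1],y[0]))
cv2.imwrite('pics/t3c.png',cv2.resize(c['frame'][110:270,140:360],(800,582),interpolation=cv2.INTER_CUBIC))
E
```

```text
[ 0.46467988 -0.14236167  0.12635401] psi 1.9675240455286234
```

View pics/t3c.png

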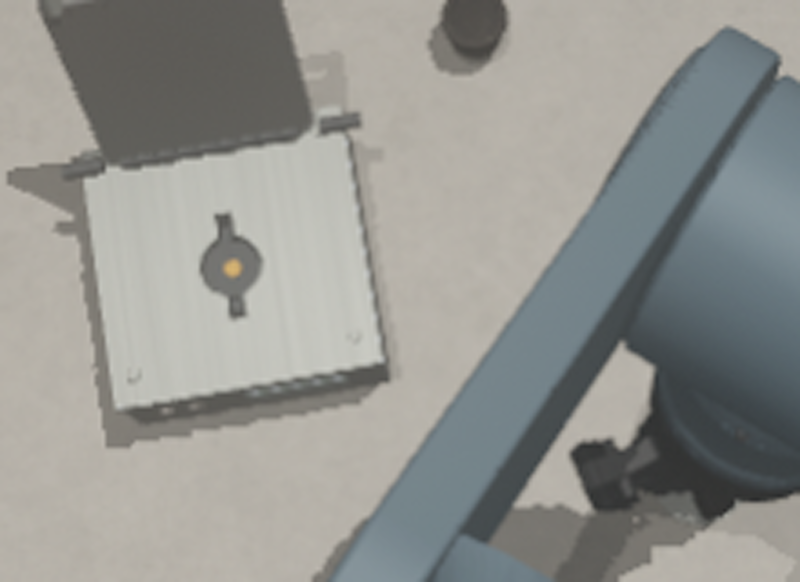

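The socket shows at crop (231,266), with slots from (223,214) to (238,318). The arm covers the knob, which hasn't been touched. Next I measure the mouth.

```bash
python3 - <<'E'
from h import *
c=load('t3'); f=c['frame'].astype(int)
r=(slice(165,200),slice(190,220)); g=f.max(2); m=np.zeros(g.shape,np.uint8); m[r]=(g[r]<140)|((f[r][...,2]-f[r][...,0])>40)
n,l,st,_=cv2.connectedComponentsWithStats(m); k=1+np.argmax(st[1:,4]); v,u=np.nonzero(l==k); q=onplane(c,np.c_[u,v],.06)[:,:2]
print(st[k]); print('centroid',q.mean(0),cv2.minAreaRect((q*1000).astype(np.float32)))
ev,V=np.linalg.eigh(np.cov(q.T)); a=np.arctan2(V[1,1],V[0,1]); print('slot ang',a%np.pi,np.sqrt(ev))
ax=V[:,1]; s=(q-q.mean(0))@ax; print('slot ends mid',q.mean(0)+ax*(s.max()+s.min())/2, s.max()-s.min())
o=m.copy(); e=cv2.morphologyEx(m,cv2.MORPH_OPEN,cv2.getStructuringElement(cv2.MORPH_ELLIPSE,(7,7))); v,u=np.nonzero(e); q=onplane(c,np.c_[u,v],.06)[:,:2]
print('disc',q.mean(0),cv2.minEnclosingCircle((q*1000).astype(np.float32)))
# plate edges: bright plate corners of top
b=np.zeros(g.shape,np.uint8); b[135:225,155:250]=(g[135:225,155:250]>150)
P=cloud(c); b&=((P[...,2]>.05)&(P[...,2]<.075)).astype(np.uint8); v,u=np.nonzero(b); q=onplane(c,np.c_[u,v],.06)[:,:2]
rc=cv2.minAreaRect((q*1000).astype(np.float32)); print('plate',rc, np.deg2rad(rc[2]))
E
```

```text
[195 169  17  29 264]
centroid [0.56128207 0.08446547] ((560.7228393554688, 84.57958221435547), (27.927095413208008, 47.94383239746094), 75.30390930175781)
slot ang 0.1595218729997594 [0.00674473 0.0114049 ]
slot ends mid [0.56088537 0.08440165] 0.05157128673495871
disc [0.56222687 0.0851577 ] ((561.2595825195312, 84.44734191894531), 15.512928009033203)
plate ((566.4594116210938, 81.1631851196289), (130.4883575439453, 139.77618408203125), 10.26224422454834) 0.17910995036214084
```

Call:
jog_arm(series=[[[1, 0, 12, 0, 0, 0, 50], [0, 0, 12, 0, 0, 0, 45], [0, 0, 12, 0, 0, 0, 40], [0, 0, 12, 0, 0, 0, 40], [0, 0, 12, 0, 0, 0, 40], [0, 0, 12, 0, 0, 0, 40], [0, 0, 10, 0, 0, 0, 40], [0, 0, 8, 0, 0, 0, 40], [0, 0, 6, 0, 0, 0, 40], [0, 0, 0, 0, 0, 0, 40]]])

```text
time_s: 10.25
eef_pos: [0.4643, -0.1427, 0.0304]
eef_rot: [-0.001, -0.197, 0.98, 0.0]
wrist_force: [0.1, 0.4, 0.1]
opening: 0.468
grasp_force: 0.0
```

```bash
python3 - <<'E'
from h import *
c=grab('side','s4'); print(cur()[0],cur()[2]['wrist_force'])
cv2.imwrite('pics/s4c.png',cv2.resize(c['frame'][190:290,230:350],(720,600),interpolation=cv2.INTER_CUBIC))
E
```

```text
[ 0.46470402 -0.14294275  0.03099443] [ 0.7663324  -0.26169549  0.317025  ]
```

View pics/s4c.png

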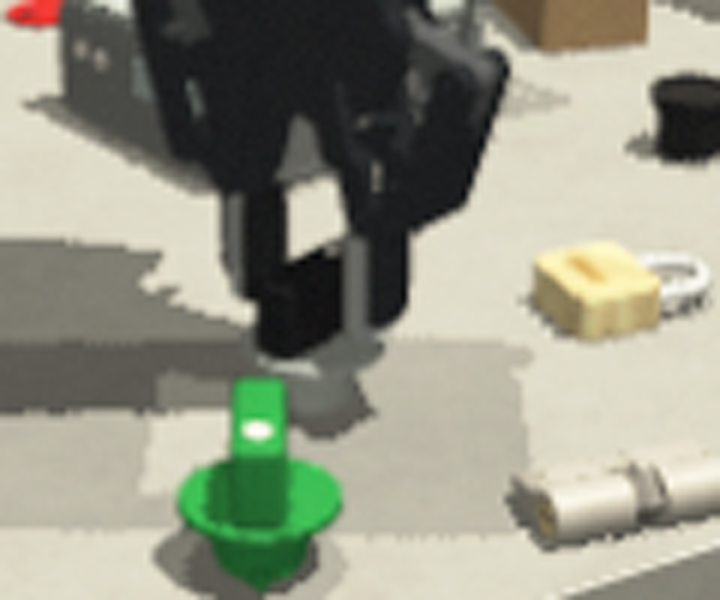

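The fingers straddle the grip bar just above the flange (crop (320,300)). Close and lift.

Call:
jog_arm(series=[[[0, 0, 0, 0, 0, 0, 25], [0, 0, 0, 0, 0, 0, 10], [0, 0, 0, 0, 0, 0, 8], [0, 0, 0, 0, 0, 0, 8], [0, 0, 0, 0, 0, 0, 8], [0, 0, 0, 0, 0, 0, 8], [0, 0, -10, 0, 0, 0, 8], [0, 0, -15, 0, 0, 0, 8], [0, 0, -20, 0, 0, 0, 8], [0, 0, -20, 0, 0, 0, 8]]])

```text
time_s: 11.3
eef_pos: [0.464, -0.1425, 0.0967]
eef_rot: [-0.001, -0.197, 0.98, 0.001]
wrist_force: [0.0, 0.2, -1.4]
opening: 0.172
grasp_force: 58.6
```

```bash
python3 - <<'E'
from h import *
p,R,o=cur();print(p,o['opening'],o['grasp_force'])
plan([((.5615,.0847,.155),.175+np.pi/2,9,8)])
E
```

```text
[ 0.4640298  -0.14254538  0.09674034] 0.17225454684606012 58.60213816165924
9
[-20.0, 19.0, -6.0, 0.0, -0.0, 0.02, 8],
[-19.0, 20.0, -7.0, 0.0, -0.0, 0.03, 8],
[-19.0, 20.0, -6.0, 0.0, -0.0, 0.02, 8],
[-18.0, 20.0, -7.0, 0.0, -0.0, 0.03, 8],
[-18.0, 21.0, -6.0, 0.0, -0.0, 0.02, 8],
[-17.0, 21.0, -7.0, 0.0, -0.0, 0.03, 8],
[-17.0, 22.0, -6.0, 0.0, -0.0, 0.02, 8],
[-16.0, 22.0, -7.0, 0.0, -0.0, 0.03, 8],
[-16.0, 23.0, -6.0, 0.0, -0.0, 0.02, 8],
```

Call:
jog_arm(series=[[[-20, 19, -6, 0, 0, 0.02, 8], [-19, 20, -7, 0, 0, 0.03, 8], [-19, 20, -6, 0, 0, 0.02, 8], [-18, 20, -7, 0, 0, 0.03, 8], [-18, 21, -6, 0, 0, 0.02, 8], [-17, 21, -2, 0, 0, 0.03, 8], [-17, 22, 0, 0, 0, 0.02, 8], [-16, 22, 0, 0, 0, 0.03, 8], [-16, 23, 0, 0, 0, 0.02, 8], [0, 0, 0, 0, 0, 0, 8]]])

```text
time_s: 12.3
eef_pos: [0.5627, 0.087, 0.1304]
eef_rot: [-0.0, -0.09, 0.996, 0.0]
wrist_force: [-0.4, -0.3, -2.1]
opening: 0.175
grasp_force: 58.8
```

```bash
python3 - <<'E'
from h import *
c=grab('side','s5'); d=grab('top','t5'); p,R,o=cur();y=R.as_matrix()[:,1];print(p,np.arctan2(y[1],y[0]))
a=cv2.resize(c['frame'][125:215,215:315],(500,450),interpolation=cv2.INTER_CUBIC)
b=cv2.resize(d['frame'][140:230,170:230],(300,450),interpolation=cv2.INTER_CUBIC)
cv2.imwrite('pics/s5c.png',np.hstack([a,b]))
E
```

```text
[0.56179797 0.08463843 0.12999507] 1.7498900071837347
```

View pics/s5c.png

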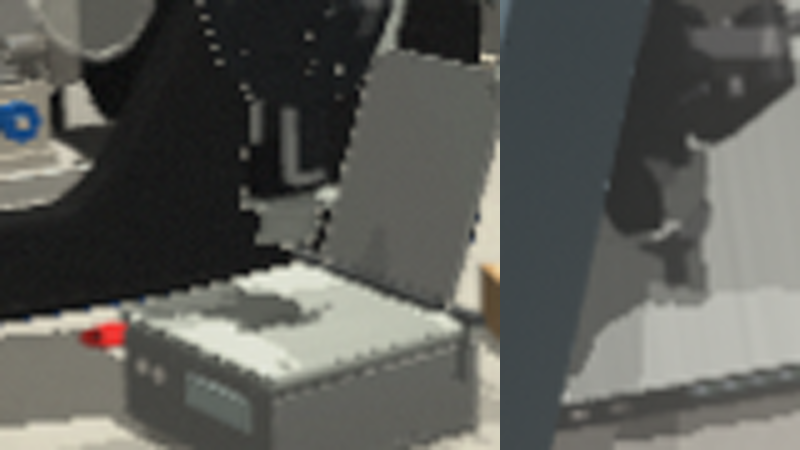

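The knob hangs over the dock, with the flange at side crop (290,200). I'll check its centre from depth.

```bash
python3 - <<'E'
from h import *
c=load('s5'); P=cloud(c); f=c['frame']
m=(abs(P[...,0]-.5615)<.04)&(abs(P[...,1]-.085)<.045)&(P[...,2]>.075)&(P[...,2]<.14)
for v in range(150,182):
    u=np.nonzero(m[v])[0]
    if len(u):
        q=P[v,u]; print(v,u.min(),u.max(),'x',q[:,0].min().round(4),q[:,0].max().round(4),'ymin',q[:,1].min().round(4),'z',q[:,2].mean().round(4), f[v,u].mean(1).round()[[0,len(u)//2,-1]])
E
```

```text
156 280 280 x 0.5823 0.5823 ymin 0.0853 z 0.1381 [25. 25. 25.]
157 280 280 x 0.5814 0.5814 ymin 0.0836 z 0.1361 [24. 24. 24.]
158 264 280 x 0.5394 0.5802 ymin 0.0679 z 0.1384 [20. 86. 29.]
159 264 280 x 0.5376 0.5807 ymin 0.0659 z 0.1366 [22. 87. 38.]
160 264 280 x 0.5381 0.5813 ymin 0.0717 z 0.1335 [22. 82. 43.]
161 264 280 x 0.5374 0.5806 ymin 0.0707 z 0.1308 [19. 62. 55.]
162 264 280 x 0.5395 0.5799 ymin 0.075 z 0.1278 [ 49.  20. 131.]
163 263 281 x 0.5385 0.5835 ymin 0.0757 z 0.1248 [ 99.  30. 191.]
164 263 281 x 0.5383 0.5775 ymin 0.0714 z 0.1231 [ 76.  63. 173.]
165 263 281 x 0.5363 0.576 ymin 0.0656 z 0.1217 [ 97.  91. 123.]
166 263 280 x 0.5352 0.5713 ymin 0.0616 z 0.1209 [106.  96. 107.]
167 266 278 x 0.5394 0.5654 ymin 0.0605 z 0.119 [ 89. 102. 117.]
168 267 277 x 0.5463 0.5683 ymin 0.0736 z 0.1134 [ 79. 100.  92.]
169 267 278 x 0.5471 0.5791 ymin 0.0711 z 0.1103 [ 79. 103. 112.]
170 267 278 x 0.5461 0.5772 ymin 0.0719 z 0.1077 [ 80. 103.  85.]
171 267 277 x 0.5448 0.5689 ymin 0.0719 z 0.106 [ 88. 104.  99.]
172 266 277 x 0.542 0.5684 ymin 0.0727 z 0.1035 [ 93. 101. 105.]
173 266 276 x 0.5405 0.5662 ymin 0.0729 z 0.1012 [ 86. 108. 110.]
174 271 273 x 0.5537 0.559 ymin 0.078 z 0.0978 [104. 125. 117.]
```

```bash
python3 - <<'E'
from h import *
c=load('s5')
def proj(X):
    s=rot(c).T@(np.array(X)-c['xyz']); s=s[:2]/s[2]; s=s*(1+c['k1']*(s@s)); return s*c['fx']+[c['cx'],c['cy']]
print('mouth',proj([.5615,.0847,.06]),'flange top',proj([.5618,.0846,.124]),'foot',proj([.5618,.0846,.100]),'+1mm x',proj([.5628,.0846,.124]),'foot pins 5',proj([.5618,.0846,.105]))
f=load('s2')['frame']; r=f[180:197,258:292].max(2).astype(int)
print(r[:, ::1])
E
```

```text
mouth [273.03771685 187.59251341] flange top [272.76206309 162.7426165 ] foot [272.91388752 172.18797095] +1mm x [273.12682687 162.68861407] foot pins 5 [272.88240492 170.23302258]
[[ 31  28  27 120 149 112  85 171 159 132 131 164 177 177 177 177 175 175
  175 213 220 217 215 173 137 114  74  57  61  67  78  87  85  86]
 [150 150 149 206 228 199 177 216 199 177 177 215 227 227 222 219 218 217
  217 218 203 196 195 196 194 181 146 133 116  75  59  69  79  91]
 [227 228 229 228 228 227 227 227 222 219 219 219 218 219 205 198 197 197
  199 198 198 197 197 198 197 198 198 198 193 168 154 108  65  63]
 [228 227 228 223 220 219 219 220 203 197 198 199 199 198 199 199 197 200
  199 199 199 198 199 210 213 213 212 212 224 229 228 193 160 110]
 [219 220 219 205 197 197 198 198 199 200 201 200 199 199 198 199 199 210
  213 214 214 213 215 224 229 228 228 228 228 227 227 227 227 181]
 [196 197 198 199 198 200 200 200 200 199 199 206 212 214 208 210 213 224
  230 229 224 217 208 217 226 228 228 227 228 227 227 227 226 218]
 [198 199 199 201 201 200 200 199 200 199 195 204 217 219 195 204 216 219
[... 778 characters left out ...]
 197 197 197 198 198 198 199 197 199 200 199 200 200 200 202 200 200
  200 200 199 215 226 229 228 228 228 228 228 227 226 226 226 227]
 [197 197 196 197 197 196 198 198 198 200 200 200 201 199 200 199 200 199
  200 200 200 199 214 225 227 227 227 227 226 226 221 219 219 219]
 [197 197 197 198 198 198 198 200 199 199 199 199 199 200 200 199 199 199
  200 200 200 196 197 213 218 219 219 219 218 219 204 176 181 186]
 [168 188 198 199 199 197 198 197 199 197 199 200 198 199 200 199 199 199
  197 197 197 198 197 198 197 198 198 194 176 181 183 141 148 153]
 [ 92 160 175 187 197 197 197 198 198 198 199 198 192 193 196 197 197 197
  198 197 198 199 199 198 177 183 187 180 140 144 149 138 129 115]]
```

Both the knob and the mouth read about 0.7 px left of their projections in the side view, so they agree with each other. Descend until just inside the mouth.

Call:
jog_arm(series=[[[0, 0, 9, 0, 0, 0, 8], [0, 0, 9, 0, 0, 0, 8], [0, 0, 8, 0, 0, 0, 8], [0, 0, 6, 0, 0, 0, 8], [0, 0, 4, 0, 0, 0, 8], [0, 0, 3, 0, 0, 0, 8], [0, 0, 2, 0, 0, 0, 8], [0, 0, 2, 0, 0, 0, 8], [0, 0, 2, 0, 0, 0, 8], [0, 0, 0, 0, 0, 0, 8]]])

```text
time_s: 13.4
eef_pos: [0.5624, 0.0843, 0.0851]
eef_rot: [-0.0, -0.089, 0.996, -0.0]
wrist_force: [-0.4, -0.1, -1.3]
opening: 0.172
grasp_force: 58.8
```

```bash
python3 - <<'E'
from h import *
p,R,o=cur();y=R.as_matrix()[:,1];print(p,np.arctan2(y[1],y[0]),o['wrist_force'],o['torque'],o['opening'])
E
```

```text
[0.56238214 0.08427475 0.08513338] 1.7480755233256586 [-0.35908626 -0.12967736 -1.32299271] [0.0201693  0.00848436 0.05077849] 0.17218099512759655
```

The foot is 5 mm inside with no contact. Press on.

Call:
jog_arm(series=[[[0, 0, 1, 0, 0, 0, 8], [0, 0, 1, 0, 0, 0, 8], [0, 0, 1, 0, 0, 0, 8], [0, 0, 1, 0, 0, 0, 8], [0, 0, 1, 0, 0, 0, 8], [0, 0, 1, 0, 0, 0, 8], [0, 0, 1, 0, 0, 0, 8], [0, 0, 1, 0, 0, 0, 8], [0, 0, 0, 0, 0, 0, 8], [0, 0, 0, 0, 0, 0, 8]]])

```text
time_s: 14.4
eef_pos: [0.5627, 0.0843, 0.0775]
eef_rot: [0.0, -0.088, 0.996, -0.0]
wrist_force: [-0.6, 1.9, 4.5]
opening: 0.17
grasp_force: 59.5
```

Call:
jog_arm(series=[[[0, 0, 1, 0, 0, 0, 8], [0, 0, 1, 0, 0, 0, 8], [0, 0, 1, 0, 0, 0, 8], [0, 0, 1, 0, 0, 0, 8], [0, 0, 1, 0, 0, 0, 8], [0, 0, 0, 0, 0, 0, 8], [0, 0, 0, 0, 0, 0, 8], [0, 0, 0, 0, 0, 0, 8], [0, 0, 0, 0, 0, 0, 8], [0, 0, 0, 0, 0, 0, 8]]])

```text
time_s: 15.4
eef_pos: [0.5629, 0.0843, 0.0738]
eef_rot: [0.0, -0.089, 0.996, -0.0]
wrist_force: [-4.5, -0.2, 13.8]
opening: 0.177
grasp_force: 61.1
```

```bash
python3 - <<'E'
from h import *
for _ in range(1):
    p,R,o=cur();print(p,o['wrist_force'],o['torque'])
E
```

```text
[0.56292898 0.08426316 0.07379645] [-4.52109385 -0.16644341 13.82708179] [ 0.03785865  0.94171905 -0.02041771]
```

Call:
jog_arm(series=[[[0, 0, 1, 0, 0, 0, 8], [0, 0, 0, 0, 0, 0, 8], [-1, 0, 0, 0, 0, 0.05, 8], [0, 0, 0, 0, 0, 0.05, 8], [0, 0, 0, 0, 0, 0.05, 8], [0, 0, 0, 0, 0, 0, 8], [0, 0, 0, 0, 0, 0, 8], [0, 0, 0, 0, 0, 0, 8], [0, 0, 0, 0, 0, 0, 8], [0, 0, 0, 0, 0, 0, 8]]])

```text
time_s: 16.4
eef_pos: [0.5637, 0.0841, 0.0737]
eef_rot: [0.0, -0.014, 1.0, -0.0]
wrist_force: [-8.0, -1.1, 23.1]
opening: 0.169
grasp_force: 62.1
```

```bash
python3 - <<'E'
from h import *
p,R,o=cur();y=R.as_matrix()[:,1];print(p,np.arctan2(y[1],y[0]),o['wrist_force'],o['torque'])
c=grab('side','s6'); P=cloud(c)
cv2.imwrite('pics/s6c.png',cv2.resize(c['frame'][140:215,225:325],(800,600),interpolation=cv2.INTER_CUBIC))
E
```

```text
[0.56372521 0.0840911  0.07366229] 1.598592067783953 [-8.02689207 -1.05438225 23.14051999] [-0.22812781  1.80787225  0.10679626]
```

View pics/s6c.png

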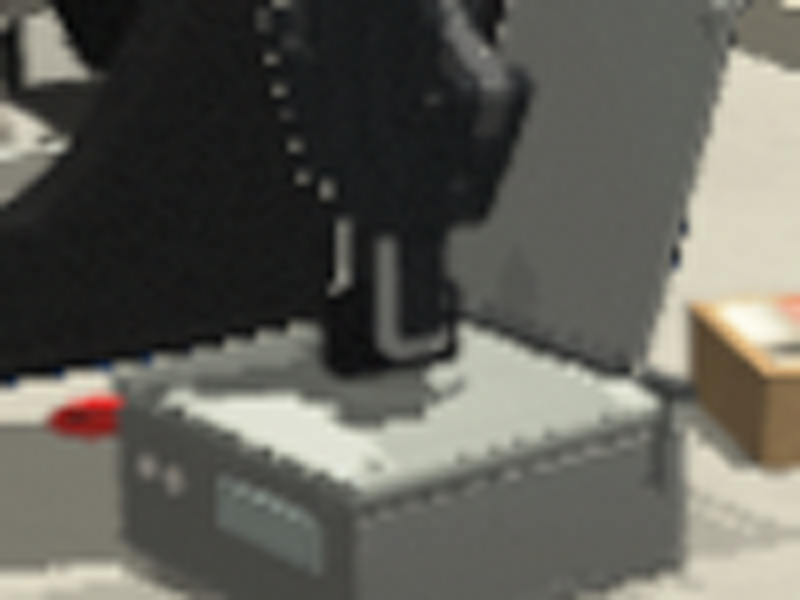

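The flange sits about 3 mm above the plate (crop (400,390)), so the knob is seated. The side force says move back in -x, so I correct that and then twist.

Call:
jog_arm(series=[[[2, 0, 0, 0, 0, 0, 8], [0, 0, 0, 0, 0, 0.06, 8], [0, 0, 0, 0, 0, 0.06, 8], [0, 0, 0, 0, 0, 0.06, 8], [0, 0, 0, 0, 0, 0.06, 8], [0, 0, 0, 0, 0, 0.06, 8], [0, 0, 0, 0, 0, 0.06, 8], [0, 0, 0, 0, 0, 0.06, 8], [0, 0, 0, 0, 0, 0.06, 8], [0, 0, 0, 0, 0, 0, 8]]])

```text
time_s: 17.45
eef_pos: [0.5633, 0.084, 0.0738]
eef_rot: [0.002, 0.225, 0.974, 0.0]
wrist_force: [-3.3, -0.1, 18.2]
opening: 0.175
grasp_force: 61.3
```

```bash
python3 - <<'E'
from h import *
p,R,o=cur();y=R.as_matrix()[:,1];print(p,np.arctan2(y[1],y[0]),o['wrist_force'],o['torque'],o['q'])
E
```

```text
[0.56326678 0.08396582 0.07376772] 1.1166765935501997 [-3.33123788 -0.09251285 18.1948747 ] [-0.18118208  0.7154736   0.10785352] [-6.00149552e-02  3.57119842e-01  1.73725625e+00 -7.30142866e-04
  1.04343680e+00 -1.17632367e+00]
```

Call:
jog_arm(series=[[[1, 0, 0, 0, 0, 0.09, 8], [0, 0, 0, 0, 0, 0.09, 8], [0, 0, 0, 0, 0, 0.09, 8], [0, 0, 0, 0, 0, 0.09, 8], [0, 0, 0, 0, 0, 0.09, 8], [0, 0, 0, 0, 0, 0.09, 8], [0, 0, 0, 0, 0, 0.09, 8], [0, 0, 0, 0, 0, 0.06, 8], [0, 0, 0, 0, 0, 0.06, 8], [0, 0, 0, 0, 0, 0, 8]]])

```text
time_s: 18.45
eef_pos: [0.5621, 0.0833, 0.0738]
eef_rot: [0.002, 0.566, 0.824, -0.0]
wrist_force: [-4.9, -5.6, 17.6]
opening: 0.173
grasp_force: 61.5
```

```bash
python3 - <<'E'
from h import *
p,R,o=cur();y=R.as_matrix()[:,1];print(p,np.arctan2(y[1],y[0]),o['wrist_force'],o['torque'],o['opening'],o['grasp_force'])
E
```

```text
[0.56208988 0.08330016 0.07375371] 0.367082100315435 [-4.88732327 -5.5503488  17.56862415] [-1.00363442  1.01150822  0.21227219] 0.17290091660870102 61.50887668132782
```

Call:
jog_arm(series=[[[0, 0, 0, 0, 0, 0.04, 8], [0, 0, 0, 0, 0, 0.04, 8], [0, 0, 0, 0, 0, 0.04, 8], [0, 0, 0, 0, 0, 0, 8], [0, 0, 0, 0, 0, 0, 8], [0, 0, 0, 0, 0, 0, 8], [0, 0, 0, 0, 0, 0, 8], [0, 0, 0, 0, 0, 0, 8], [0, 0, 0, 0, 0, 0, 8], [0, 0, 0, 0, 0, 0, 8]]])

```text
time_s: 19.45
eef_pos: [0.562, 0.0833, 0.0738]
eef_rot: [0.002, 0.614, 0.789, -0.0]
wrist_force: [-4.7, -5.8, 18.6]
opening: 0.168
grasp_force: 61.6
```

```bash
python3 - <<'E'
from h import *
p,R,o=cur();y=R.as_matrix()[:,1];print(p,np.arctan2(y[1],y[0]),o['wrist_force'],o['torque'],o['opening'],o['grasp_force'])
c=grab('side','s7'); t=grab('top','t7'); 
a=cv2.resize(c['frame'][140:215,235:305],(420,450),interpolation=cv2.INTER_CUBIC)
b=cv2.resize(t['frame'][130:230,160:240],(360,450),interpolation=cv2.INTER_CUBIC)
cv2.imwrite('pics/s7c.png',np.hstack([a,b]))
E
```

```text
[0.56197401 0.08329795 0.07377501] 0.24888058793062456 [-4.68137508 -5.79138575 18.58397624] [-0.99991985  1.05772441  0.19830611] 0.16759022637519144 61.58819496631622
```

View pics/s7c.png

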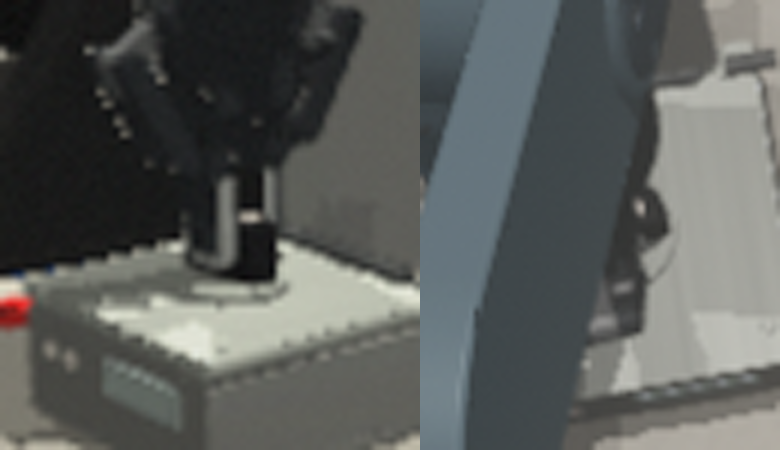

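Call:
jog_arm(series=[[[0, 0, 0, 0, 0, 0.03, 8], [0, 0, 0, 0, 0, 0.03, 8], [0, 0, 0, 0, 0, 0, 8], [0, 0, 0, 0, 0, 0, 8], [0, 0, 0, 0, 0, 0, 8], [0, 0, 0, 0, 0, 0, 8], [0, 0, 0, 0, 0, 0, 8], [0, 0, 0, 0, 0, 0, 8], [0, 0, 0, 0, 0, 0, 8], [0, 0, 0, 0, 0, 0, 8]]])

```text
time_s: 20.55
eef_pos: [0.5628, 0.0831, 0.0738]
eef_rot: [0.003, 0.637, 0.771, 0.0]
wrist_force: [-2.8, -5.2, 15.6]
opening: 0.176
grasp_force: 61.2
```

```bash
python3 - <<'E'
from h import *
p,R,o=cur();y=R.as_matrix()[:,1];print(p,np.arctan2(y[1],y[0]),o['wrist_force'],o['torque'],o['opening'],o['grasp_force'])
E
```

```text
[0.56276213 0.08311722 0.07377673] 0.18855836387209404 [-2.79179835 -5.22318385 15.61601393] [-1.11374495  0.45174487  0.17442515] 0.17645810176085092 61.181477308273315
```

```bash
python3 - <<'E'
from h import *
cs=[ctrl.camera('side') for _ in range(6)]; c=dict(cs[0]); c['z_map']=np.mean([k['z_map'] for k in cs],0)
pickle.dump(c,open('s8.pkl','wb')); P=cloud(c); f=np.mean([k['frame'] for k in cs],0).max(2)
for v in range(168,191):
    print(v,' '.join('%3d'%a for a in f[v,262:286]))
print()
for v in range(168,191,2):
    print(v,' '.join('%3d/%3d/%3d'%tuple(a*1000) for a in P[v,264:284]))
E
```

```text
168  24  55  47  29  33  29  28  30  34  34  48  50  33  23  32  27  33  68  75  50  81  95  94  94
169  25  25  25  26  28  28  28  28  36  41  99  95  51  23  23  23  25  91 114  72  79  94  94  95
170  25  25  25  26  27  26  27  28  40  67 133 117  59  23  23  23  25  91 126  81  80  94  94  94
171  25  25  26  27  27  28  27  28  37  83 123 103  52  24  23  23  25  91 126  82  81  94  94  94
172  24  24  25  41  36  28  28  27  28  82 123 103  52  23  23  23  25  91 126  83  76  93  95  95
173  25  25  25  63  49  28  28  28  28  81 123 103  52  24  24  23  24  91 126  86  69  90  94  94
174  25  25  25  63  49  29  28  27  28  81 123 103  51  21  23  23  25  91 126  87  71  90  94  94
175  24  25  25  63  48  28  29  30  29  81 123 103  66  81 115 124  76  85 124  83  67  89  95  94
176  25  25  23  62  50  29  28  37  32  82 122 108  80 108 153 163  99  60 106  74  65  87  94  95
177  25  25  25  63  48  28  30  38  34  82 123 117  68  43  55  42  32  33  61  49  68  88  94  88
178  27  26  28  63  49  28  30  35  33  81 123 117  65  21  28  30  29  27  26  34  72  90  92  78

[... 3428 characters left out ...]
/ 92/ 64 547/ 90/ 64 549/ 88/ 65 551/ 87/ 64 554/ 86/ 64 556/ 85/ 64 555/ 78/ 67 555/ 72/ 68 557/ 71/ 68 557/ 66/ 70 558/ 63/ 70 561/ 62/ 70 564/ 62/ 70 566/ 62/ 69 570/ 63/ 68 577/ 71/ 65 579/ 70/ 65 590/ 85/ 59
188 541/ 95/ 59 538/ 82/ 63 538/ 77/ 64 540/ 76/ 64 543/ 76/ 64 544/ 73/ 64 547/ 72/ 64 548/ 70/ 65 551/ 69/ 65 553/ 68/ 65 555/ 67/ 65 557/ 65/ 65 559/ 65/ 64 561/ 63/ 65 563/ 62/ 65 566/ 61/ 64 568/ 60/ 64 572/ 63/ 63 581/ 74/ 58 582/ 71/ 59
190 536/ 85/ 57 540/ 86/ 56 542/ 86/ 56 550/ 97/ 51 543/ 76/ 59 543/ 71/ 60 544/ 68/ 61 546/ 66/ 61 548/ 65/ 61 551/ 64/ 61 552/ 62/ 61 555/ 61/ 61 557/ 60/ 61 562/ 66/ 59 564/ 64/ 59 567/ 63/ 59 569/ 62/ 58 570/ 60/ 59 573/ 59/ 59 575/ 58/ 59
```

The end face of the bar puts the knob about 1.5 rad round. The flange top is about 6 mm above the plate, so the plunger is bottomed. It is still gripped, so I hand in.

```bash
python3 -c "
from bench import ctrl
print(ctrl.hand_in())"
```

```text
the job is handed in; nothing more can be done
None
```

I handed the job in at about 21 s, still gripping the knob: the cover is open to about 1.9 rad and the knob is pressed fully down and turned about 1.5 rad clockwise. I never touched the padlock or cylinder; no verdict came back, and I saw no torque jump at the hard stop, so being at the stop rests on the measured angle.

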